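# Nest the clay bowls on the dryer and start it

## Robot

A 6-joint arm with a two-finger parallel gripper is mounted at the origin on the work surface. World frame = base frame: x ahead of the robot, y to its left, z up, the work surface at z = 0. Lengths are in mm, angles in rad, forces in N, time in s.
With the tool pointing down it reaches from about 300 to 875 mm from the base axis. Payload 6.4 kg.
Tool frame: the origin (TCP) lies at the very end of the fingers, on their centre line; the grasp point (between the pads) lies r.tcp_to_grasp behind it (r.tcp_to_grasp is the distance from the TCP to the grasp point, in mm); z points along the fingers, y is the line along which they close (so a half turn about z gives the same grasp; the last joint's range is limited). The gripper opens to 88 mm and grips with 3 to 60 N. Pads are 18 mm wide; open, the fingers measure 123 mm over their backs; the gripper's body (75 mm by 187 mm) begins 45 mm behind the grasp point.
Start: joints at [1.06, 0.181, 1.607, -0, 1.354, -0.206], TCP at [172.547, 548.515, 238.714] pointing down, gripper open.
Joint ranges: [-2.99, 2.99], [-0.89, 2.07], [0.3, 2.58], [-1.14, 4.28], [0, 2.63], [-3.12, 3.12]. Speed limits (rad/s): [2.57, 2.57, 3.01, 3.14, 3.14, 3.14].

## Interface

Orientations are given as a rotation vector (axis times angle).
In Python, from cell import observe, optics, order, r gives the robot as it stands.
- The arm moves only by the tool step_arm, never from a script. Its argument "rows" is a list of rows, each a list of 2 entries, a list of its own where there are three numbers: the shift along the tool's x, y, z in m, then the turn about the tool's z in rad. A call has exactly 5 rows; each row shifts and turns the commanded pose from where the row before left it, along the tool's axes as they then stand; what a row does not reach is not made up. A row lasts 1/12 s, in which the tool goes at most 41.7 mm and 7.16 degrees, less where a joint would pass 70% of its speed; a pose out of reach is approached as far as the arm can. A call with a gripper value outside its range is refused whole. "jaw" is the opening, from -1 (shut) to 1 (fully open), set as the call begins (left out, the last holds). The fingers move at their own pace and stop on an object; the grip force is fixed at half the most. Time passes only in rows, so rows that do not move let the fingers close, or fill a call up. It gives the time, the measured TCP pose, the force, the opening and the grip force at its end, in the units of the state.
- observe(): the state, without advancing time (a new reading comes with each control period).
- optics.snapshot(name): name is "side" or "top"; returns the picture (420x560x3 uint8, blue, green, red); there is no depth.
- optics.calibration(name): a dict with "K" (3x3 intrinsics, pixels), "rvec" (rotation vector, rad) and "tvec" (3), from world to camera coordinates, as OpenCV has them. Camera axes: x right, y down, z forward; pixel columns grow to the right and rows downward; lengths in mm; the calibration is good to about 2 mm. A picture is of the moment at which its call begins. calibration takes no time and is no camera call.
- order.close_job(): hands the job in; it is judged then, once.
The state is a dict: "time_s": time; "joint_positions": joint angles; "dq": joint speeds; "tau": joint torques, N m; "ee_pos": TCP position; "tool_rot": TCP orientation; "wrist_force": force on the tool from outside, world axes, zero at the start; "ft_torque": the same for the moment, N m; "width": finger opening in mm; "gripper_force": force on a finger pad.
Only numpy, scipy, OpenCV 4.12 (cv2) and the standard library are available. Lean on these libraries where they do the work, as an engineer would, in place of code of your own. Each camera call takes 0.05 s, during which the arm holds its last target. There are 200 camera calls.

## Task

Nest the three clay bowls by size on the dryer's plate: the middle bowl into the large one that already stands there, the small one into the middle one, each set down gently, upright and centred with its foot flat on the floor of the bowl below. Then start the dryer: twist its start knob clockwise all the way to its stop and let it spring back. Leave everything else on the table where it is.

Things in the scene. Friction and masses are not known exactly. Their poses are not given: they have to be found in the camera images.
- bowl_large: Plain terracotta bowl, the largest of three: 160 mm across the rim (top 20 mm of the wall upright), 88 mm across the foot, 60 mm high, wall 8 mm, foot 18 mm thick (flat inner floor 18 mm above the underside, about 76 mm across), 0.7 kg. Starts upright on the dryer's plate. Origin: centre of the underside; z up.
- bowl_medium: Plain terracotta bowl, the middle one of three: 106 mm across the rim (top 20 mm of the wall upright), 66 mm across the foot, 60 mm high, wall 8 mm, foot 18 mm thick (flat inner floor 18 mm above the underside, about 56 mm across), 0.32 kg. Starts upright on the table. Seated in the large bowl it stands 18 mm higher than it (underside and rim). Origin: centre of the underside; z up.
- bowl_small: Plain terracotta bowl, the smallest of three: 66 mm across the rim (top 20 mm of the wall upright), 46 mm across the foot, 60 mm high, wall 8 mm, foot 18 mm thick (flat inner floor 18 mm above the underside, about 36 mm across), 0.15 kg. Starts upright on the table. Seated in the middle bowl it stands 18 mm higher than it (underside and rim). Origin: centre of the underside; z up.
- dryer: Clay dryer, a low white appliance 260 (x) by 360 (y) by 60 mm high, fixed. Its dark square plate (230 mm, top 50 mm above the table) lies on its +y part, a raised grey control pod (240 by 95 mm, top 60 mm above the table) on its -y part. Origin: centre of the underside, on the table; x points away from the robot at yaw 0.
- plate (a point): Centre of the top of the dryer's drying plate, 55 mm to +y of the dryer's origin and 50 mm above the table.
- start (a joint): Angle of the dryer's start knob, rad: 0 at rest, 1.2 at its stop. It turns clockwise seen from above, against a light spring (about 0.1 N m at the stop), and springs back to 0 when let go.
- start_grip (a point): Grip point of the start knob, on its vertical axis, 29 mm above the pod's top and 89 mm above the table. The black knob is a bar 52 mm long, 16 mm thick, 30 mm high (its top is 7 mm above this point), on a round skirt 6 mm high. The point turns with the knob: x along the bar, y across it, z up.
- tablet_round: Bystander: round clay tablet lying flat, 116 mm across, 20 mm thick; origin at the centre of its underside.
- slip_jar: Bystander: closed clear jar with a white cap, 68 mm across, 100 mm high; origin at the centre of its underside.

How it is judged:
By the outcome, as a careful person would: the job done as asked, in the order asked, and still so for the second after the job is handed in, with the robot touching nothing.
It also fails if it takes over 67 s, if anything falls off the work surface, if the arm or the gripper's body presses on something with over 40 N, if the wrist force passes 120 N, or if a joint passes its speed limit or range.

## Working session

There is one attempt and no reset: what is moved stays moved. The work goes in short steps, Python scripts to look and compute and a tool call to move; the robot and the scene stay as the last step left them, time stands still between calls to the robot, and variables do not carry over. Pictures are saved under pics/ and viewed, at most 10 in all, crops included, and the job is handed in when it is done.

Besides the shell and the picture viewer there is one more tool, called after ">>>" by a JSON object that holds its "method" and its "body", one argument or row to a line. step_arm: Moves the arm, as the interface text tells. Its arguments: {"type":"object","properties":{"rows":{"type":"array"},"jaw":{"type":"number"}},"required":["rows"]}

```bash
mkdir -p pics; python3 - <<'E'
from cell import observe, optics, order, r
import cv2
print(observe()); print(r.tcp_to_grasp)
for n in("top","side"):
    cv2.imwrite(f"pics/{n}0.png",optics.snapshot(n)); print(optics.calibration(n))
E
```

```text
{'time_s': 0.0, 'joint_positions': array([ 1.05973799e+00,  1.81550310e-01,  1.60798290e+00, -3.91128028e-05,
        1.35377279e+00, -2.06258696e-01]), 'dq': array([ 0.00203036,  0.0002551 , -0.00129812,  0.00112083, -0.00224522,
       -0.00074611]), 'tau': array([ 1.21339413e-04, -4.33862972e+01, -3.41856444e+01,  7.02722697e-02,
        3.82060208e-02, -1.61648277e-04]), 'ee_pos': array([172.26997586, 548.03996262, 237.81704609]), 'tool_rot': array([-4.76827822e-01, -3.10462226e+00,  2.54066445e-03]), 'wrist_force': array([-0.48045033,  0.04189843, -0.14376806]), 'ft_torque': array([-0.0004122 ,  0.02205466, -0.02828325]), 'gripper_force': 0.0, 'width': 87.98812949203696}
18.700000000000003
{'K': array([[445.07101173,   0.        , 279.0518195 ],
       [  0.        , 445.07101173, 209.18471113],
       [  0.        ,   0.        ,   1.        ]]), 'rvec': array([ 2.20593624, -2.15288969,  0.1083343 ]), 'tvec': array([-128.23495025,  543.25643035, 1122.09321381])}
{'K': array([[481.29281015,   0.        , 285.35725081],
       [  0.        , 481.29281015, 207.00906064],
       [  0.        ,   0.        ,   1.        ]]), 'rvec': array([ 2.1677211 , -0.41986696,  0.21152465]), 'tvec': array([-530.99347807,  151.10292717, 1087.87495293])}
```

View pics/top0.png

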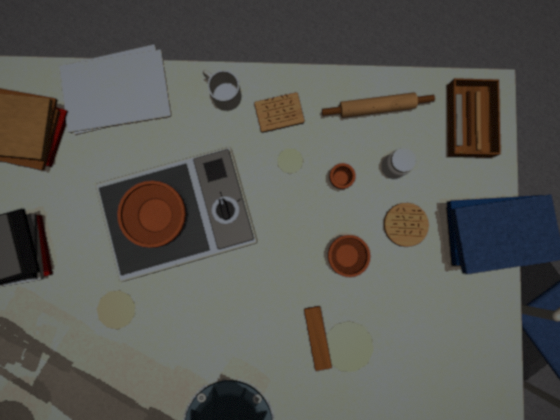

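View pics/side0.png

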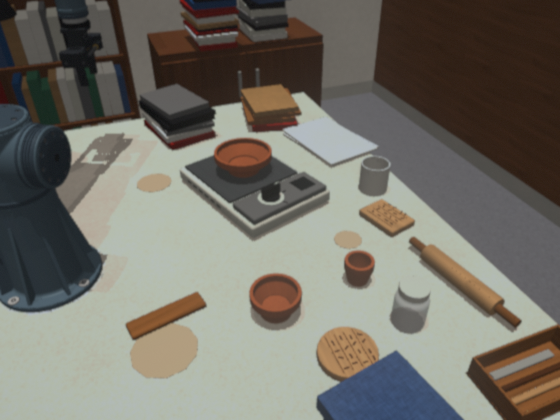

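The top view shows the large bowl at about (152,213), the knob at (225,209), the medium bowl at (349,256) and the small bowl at (342,176). The tablet is at (406,224) and the jar at (400,162). I'll enlarge it for exact pixels.

```bash
python3 - <<'E'
import cv2,numpy as np
t=cv2.imread("pics/top0.png")
t=cv2.convertScaleAbs(t,alpha=1.5)
def c(img,x,y,w,h,k): return cv2.resize(img[y:y+h,x:x+w],None,fx=k,fy=k,interpolation=cv2.INTER_CUBIC)
cv2.imwrite("pics/topA.png",c(t,95,140,165,145,4))
a=c(t,315,150,70,140,4) 
s=cv2.convertScaleAbs(cv2.imread("pics/side0.png"),alpha=1.3)
b=c(s,240,170,85,140,4)
cv2.imwrite("pics/B.png",np.hstack([a,b]))
E
```

```text
(no output)
```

View pics/topA.png

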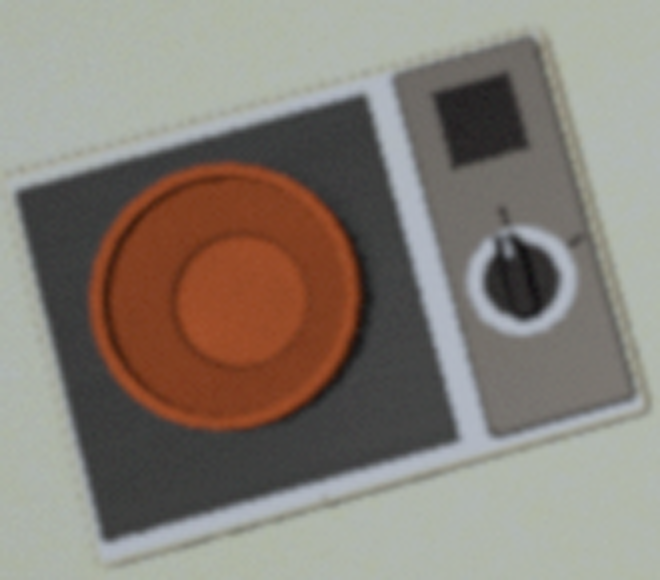

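View pics/B.png

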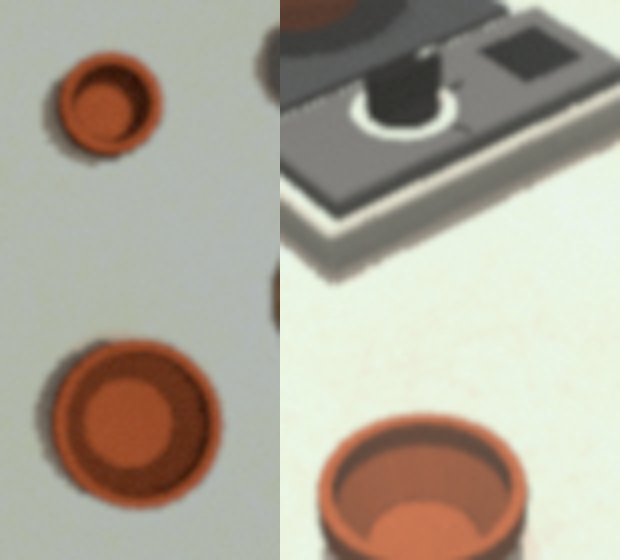

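The crops give these pixel readings:
- **Large rim:** spans u 89–361, v 160–431 in the crop, so its centre is near (151,213.5).
- **Medium rim:** centre near (349,255.4).
- **Small rim:** centre near (342,175.6).
- **Knob:** ring centre at crop (522,279). The bar runs (504,235)–(527,321), parallel to dryer x.

Next I'll compute positions and check them in the side view.

```bash
cat > h.py <<'E'
import cv2,numpy as np
from cell import optics
from scipy.optimize import least_squares
C={n:optics.calibration(n) for n in("top","side")}
def proj(n,P):
    c=C[n];return cv2.projectPoints(np.float64(P).reshape(-1,1,3),c["rvec"],c["tvec"],c["K"],None)[0][:,0]
def ray(n,uv,z):
    c=C[n];R=cv2.Rodrigues(c["rvec"])[0];o=-R.T@c["tvec"].ravel()
    d=R.T@np.linalg.inv(c["K"])@np.array([*uv,1.]);return (o+d*(z-o[2])/d[2])
def mask(img):
    h=cv2.cvtColor(img,cv2.COLOR_BGR2HSV);return ((h[...,0]<15)&(h[...,1]>130)&(h[...,2]>35)).astype(np.uint8)
def blob(n,img,uv):
    k,l,s,c=cv2.connectedComponentsWithStats(mask(img));i=min(range(1,k),key=lambda j:np.hypot(*(c[j]-uv))+(1e3 if s[j,4]<150 else 0));
    m=(l==i).astype(np.uint8);cs=cv2.findContours(m,cv2.RETR_EXTERNAL,cv2.CHAIN_APPROX_NONE)[0];return max(cs,key=len)[:,0].astype(float)
def profile(x,y,z0,R,F):  # outer silhouette points
    a=np.linspace(0,2*np.pi,73)
    return np.vstack([np.c_[x+q*np.cos(a),y+q*np.sin(a),np.full(73,z0+h)] for q,h in((R,60),(R,40),(F,0))])
def fit(n,img,uv,z0,R,F,x0):
    con=blob(n,img,uv)
    hull=cv2.convexHull(con.astype(np.float32))
    def res(p):
        h=cv2.convexHull(proj(n,profile(*p,z0,R,F)).astype(np.float32))
        return [cv2.pointPolygonTest(h,(float(u),float(v)),True)-.5 for u,v in con]
    s=least_squares(res,x0[:2],diff_step=1e-3,loss="soft_l1",x_scale=100);return s.x,np.sqrt(np.mean(np.square(s.fun)))
E
python3 - <<'E'
from h import *
t=cv2.imread("pics/top0.png");s=cv2.imread("pics/side0.png")
for nm,uv,z0,R,F in(("L",(150.9,213.5),50,80,44),("M",(349,255.4),0,53,33),("S",(342.1,175.6),0,33,23)):
    g=ray("top",uv,z0+60);print(nm,"manual",g.round(1),end=" ")
    print("top",fit("top",t,uv,z0,R,F,g),end=" ")
    try:print("side",fit("side",s,proj("side",[g[0],g[1],z0+30])[0],z0,R,F,g))
    except Exception as e:print(e)
o=lambda u,v:((u+.5)/4-.5+95,(v+.5)/4-.5+140)
for z,p in((60,(522,279)),(96,(504,235)),(96,(527,321)),(60,(395,75)),(60,(490,437)),(60,(535,37)),(60,(634,397)),(50,(18,190)),(50,(105,540)),(50,(365,96)),(50,(459,438))):print(z,p,ray("top",o(*p),z).round(1))
o2=lambda u,v:((u-280+.5)/4-.5+240,(v+.5)/4-.5+170)
print("side ring",ray("side",o2(404,107),60),"bar top centre",ray("side",o2(402,55),96))
for n,uv in(("top",(406.5,224.5)),("top",(400,162))):print(ray(n,uv,20),ray(n,uv,100))
E
```

```text
L manual [520.7 190.  110. ] top (array([521.08309897, 191.45412273]), np.float64(0.3897493634403407)) side (array([516.06168689, 173.92499521]), np.float64(5.905634623781519))
M manual [ 432.3 -290.9   60. ] top (array([ 432.45419667, -290.64480951]), np.float64(0.8913355042795849)) side (array([ 430.17700313, -300.45182273]), np.float64(5.6242692501612295))
S manual [ 631.9 -271.5   60. ] top (array([ 633.0860442 , -272.04371209]), np.float64(0.9448778201934845)) side (array([ 436.57326592, -279.82931788]), np.float64(5.0843854189667566))
60 (522, 279) [539.2  19.9  60. ]
96 (504, 235) [562.6  27.6  96. ]
96 (527, 321) [510.8  11.9  96. ]
60 (395, 75) [666.2 104.2  60. ]
60 (490, 437) [440.6  36.2  60. ]
60 (535, 37) [692.9  17.   60. ]
60 (634, 397) [467.5 -52.1  60. ]
50 (18, 190) [588.6 340.3  50. ]
50 (105, 540) [371.4 273.4  50. ]
50 (365, 96) [654.2 124.6  50. ]
50 (459, 438) [439.5  56.8  50. ]
side ring [539.676635    19.74234007  60.        ] bar top centre [541.11460272  25.18093086  96.        ]
[ 515.06599458 -445.82334572   20.        ] [ 510.02561544 -422.11883284  100.        ]
[ 678.71660007 -429.05731409   20.        ] [ 662.26868328 -406.52150533  100.        ]
```

```bash
python3 - <<'E'
from h import *
s=cv2.imread("pics/side0.png");k=6
def crop(x,y,w,h,P):
    c=cv2.resize(s[y:y+h,x:x+w],None,fx=k,fy=k,interpolation=cv2.INTER_CUBIC)
    a=np.linspace(0,2*np.pi,73)
    for (px,py,z,R) in P:
        q=proj("side",np.c_[px+R*np.cos(a),py+R*np.sin(a),np.full(73,z)])
        q=(q-[x,y]+.5)*k-.5
        cv2.polylines(c,[np.int32(q.round())],1,(255,255,0),1)
    return c
A=crop(245,268,62,58,[(432.4,-290.8,60,53),(432.4,-290.8,18,28)])
B=crop(335,242,50,58,[(632.5,-271.8,60,33),(632.5,-271.8,60,25)])
cv2.imwrite("pics/ov.png",np.hstack([A,B]))
L=crop(205,130,75,58,[(521,191,110,80),(521,191,68,38)])
cv2.imwrite("pics/ovL.png",L)
E
```

```text
(no output)
```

View pics/ov.png

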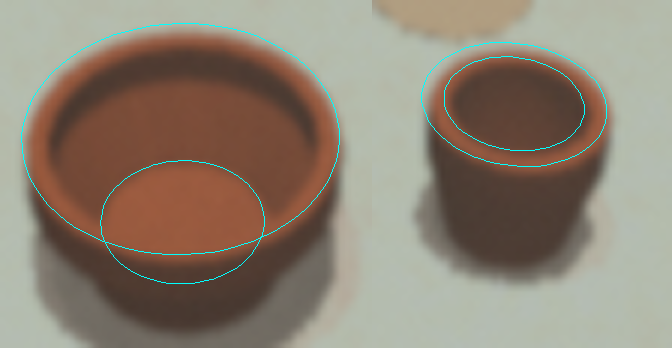

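View pics/ovL.png

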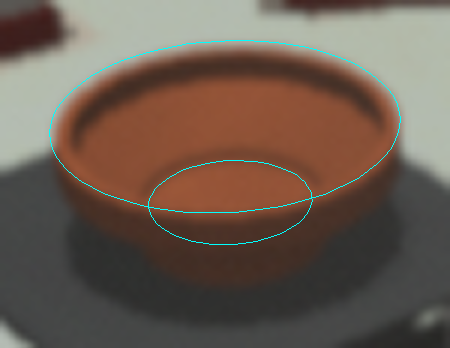

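All overlays fit sideways but sit about 1 px too high, which is within the 2 mm calibration tolerance. I'll use medium (432.3,-291.3), small (632.2,-272.3), large (521,190.5) and knob (539.4,19.8) with yaw 17°. I'll grip the medium bowl by its wall, with the tool yaw unchanged.

>>> {"method": "step_arm", "body": {
  "rows": [
    [[-0.03,-0.021,0],0],
    [[-0.03,-0.021,0],0],
    [[-0.03,-0.021,0],0],
    [[-0.03,-0.021,0],0],
    [[-0.03,-0.021,0],0]
  ],
  "jaw": -0.32
}}

```text
time_s: 0.52
ee_pos: [284.4, 401.8, 238.3]
tool_rot: [-0.476, -3.105, 0.001]
wrist_force: [1.4, 0.3, -0.1]
width: 56.9
gripper_force: 0.0
```

>>> {"method": "step_arm", "body": {
  "rows": [
    [[-0.03,-0.021,0],0],
    [[-0.03,-0.021,0],0],
    [[-0.03,-0.021,0],0],
    [[-0.03,-0.021,0],0],
    [[-0.03,-0.021,0],0]
  ]
}}

```text
time_s: 0.93
ee_pos: [396.2, 256.5, 238.5]
tool_rot: [-0.477, -3.105, 0.0]
wrist_force: [1.6, 0.2, -0.3]
width: 30.1
gripper_force: 0.0
```

>>> {"method": "step_arm", "body": {
  "rows": [
    [[-0.03,-0.021,0],0],
    [[-0.03,-0.021,0],0],
    [[-0.0108,-0.0325,0],0],
    [[-0.0108,-0.0325,0],0],
    [[-0.0108,-0.0325,0],0]
  ]
}}

```text
time_s: 1.35
ee_pos: [441.7, 95.7, 238.2]
tool_rot: [-0.477, -3.104, 0.0]
wrist_force: [1.2, -0.3, -0.1]
width: 29.9
gripper_force: 0.0
```

>>> {"method": "step_arm", "body": {
  "rows": [
    [[-0.0108,-0.0325,0],0],
    [[-0.0108,-0.0325,0],0],
    [[-0.0108,-0.0325,0],0],
    [[-0.0108,-0.0325,0],0],
    [[-0.0108,-0.0325,0],0]
  ]
}}

```text
time_s: 1.77
ee_pos: [444.2, -75.4, 238.5]
tool_rot: [-0.477, -3.105, -0.0]
wrist_force: [1.6, -0.2, 0.0]
width: 29.8
gripper_force: 0.0
```

>>> {"method": "step_arm", "body": {
  "rows": [
    [[-0.0108,-0.0325,0],0],
    [[-0.0108,-0.0325,0],0],
    [[-0.0108,-0.0325,0],0],
    [[-0.0108,-0.0325,0],0],
    [[-0.0108,-0.0325,0],0]
  ]
}}

```text
time_s: 2.18
ee_pos: [447.0, -246.7, 238.4]
tool_rot: [-0.477, -3.105, -0.001]
wrist_force: [0.3, -0.9, -0.2]
width: 29.8
gripper_force: 0.0
```

>>> {"method": "step_arm", "body": {
  "rows": [
    [[0,0,0.032],0],
    [[0,0,0.032],0],
    [[0,0,0.032],0],
    [[0,0,0.032],0],
    [[0,0,0.03],0]
  ]
}}

```text
time_s: 2.6
ee_pos: [446.8, -244.7, 78.8]
tool_rot: [-0.477, -3.104, -0.001]
wrist_force: [0.2, -0.3, -0.5]
width: 30.0
gripper_force: 0.0
```

>>> {"method": "step_arm", "body": {
  "rows": [
    [[0,0,0.015],0],
    [[0,0,0.01],0],
    [[0,0,0.007],0],
    [[0,0,0.004],0],
    [[0,0,0],0]
  ]
}}

```text
time_s: 3.02
ee_pos: [447.6, -245.1, 44.7]
tool_rot: [0.477, 3.105, -0.0]
wrist_force: [0.7, -0.2, 0.6]
width: 29.5
gripper_force: 0.0
```

>>> {"method": "step_arm", "body": {
  "rows": [
    [[0,0,0],0],
    [[0,0,0],0],
    [[0,0,0],0],
    [[0,0,0],0],
    [[0,0,0],0]
  ],
  "jaw": -1
}}

```text
time_s: 3.43
ee_pos: [447.9, -245.5, 45.6]
tool_rot: [0.476, 3.104, -0.002]
wrist_force: [0.6, 0.6, 4.4]
width: 8.1
gripper_force: 31.5
```

>>> {"method": "step_arm", "body": {
  "rows": [
    [[0,0,0],0],
    [[0,0,0],0],
    [[0,0,0],0],
    [[0,0,0],0],
    [[0,0,0],0]
  ]
}}

```text
time_s: 3.85
ee_pos: [448.0, -245.4, 45.5]
tool_rot: [0.477, 3.104, -0.001]
wrist_force: [-1.3, 0.4, 6.7]
width: 8.3
gripper_force: 31.5
```

>>> {"method": "step_arm", "body": {
  "rows": [
    [[0,0,-0.004],0],
    [[0,0,-0.008],0],
    [[0,0,-0.012],0],
    [[0,0,-0.02],0],
    [[0,0,-0.025],0]
  ]
}}

```text
time_s: 4.27
ee_pos: [446.0, -243.7, 113.0]
tool_rot: [-0.477, -3.101, -0.004]
wrist_force: [0.3, -0.0, -2.3]
width: 7.9
gripper_force: 31.5
```

>>> {"method": "step_arm", "body": {
  "rows": [
    [[0,0,-0.025],0],
    [[0,0,-0.025],0],
    [[0,0,-0.016],0],
    [[0,0,-0.01],0],
    [[0,0,0],0]
  ]
}}

```text
time_s: 4.68
ee_pos: [448.3, -245.8, 192.0]
tool_rot: [0.476, 3.102, -0.003]
wrist_force: [-0.5, -0.3, -3.1]
width: 8.1
gripper_force: 31.6
```

```bash
python3 - <<'E'
from h import *
from cell import observe
s=optics.snapshot("side");o=observe();print(o["ee_pos"],o["wrist_force"],o["ft_torque"],o["width"])
u,v=proj("side",[[432,-291,160]])[0].astype(int);print(u,v)
cv2.imwrite("pics/lift.png",cv2.resize(s[max(v-70,0):v+50,u-70:u+70],None,fx=4,fy=4,interpolation=cv2.INTER_CUBIC))
E
```

```text
[ 447.67630951 -245.16769869  190.31280404] [ 0.06652613 -0.21457029 -3.52008035] [0.15844178 0.01740887 0.0249538 ] 8.29632653269589
273 252
```

View pics/lift.png

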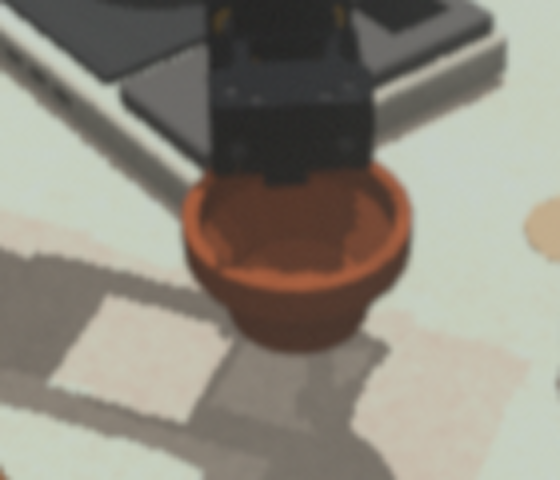

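The medium bowl is held level by its wall at (295,240) in the crop, with a 3.5 N load that matches its weight. Now I'll carry it over the large bowl.

>>> {"method": "step_arm", "body": {
  "rows": [
    [[0.0015,0.012,0],0],
    [[0.0025,0.021,0],0],
    [[0.0034,0.028,0],0],
    [[0.0034,0.028,0],0],
    [[0.0034,0.028,0],0]
  ]
}}

```text
time_s: 5.15
ee_pos: [467.9, -126.7, 187.7]
tool_rot: [-0.478, -3.102, -0.003]
wrist_force: [0.7, 0.9, -2.5]
width: 7.8
gripper_force: 31.5
```

>>> {"method": "step_arm", "body": {
  "rows": [
    [[0.0034,0.028,0],0],
    [[0.0034,0.028,0],0],
    [[0.0034,0.028,0],0],
    [[0.0034,0.028,0],0],
    [[0.0034,0.028,0],0]
  ]
}}

```text
time_s: 5.57
ee_pos: [493.4, 11.9, 187.8]
tool_rot: [-0.476, -3.102, -0.001]
wrist_force: [0.8, -0.0, -2.7]
width: 8.2
gripper_force: 31.5
```

>>> {"method": "step_arm", "body": {
  "rows": [
    [[0.0034,0.028,0],0],
    [[0.0034,0.028,0],0],
    [[0.0034,0.028,0],0],
    [[0.0034,0.028,0],0],
    [[0.0034,0.028,0],0]
  ]
}}

```text
time_s: 5.98
ee_pos: [518.9, 150.3, 187.6]
tool_rot: [-0.476, -3.102, 0.001]
wrist_force: [0.8, -1.0, -2.5]
width: 8.5
gripper_force: 31.5
```

>>> {"method": "step_arm", "body": {
  "rows": [
    [[0.0034,0.028,0],0],
    [[0.0034,0.028,0],0],
    [[0.0025,0.02,0],0],
    [[0.0015,0.01,0],0],
    [[0.0005,0.0034,0],0]
  ]
}}

```text
time_s: 6.4
ee_pos: [535.2, 238.5, 187.8]
tool_rot: [-0.473, -3.103, 0.001]
wrist_force: [0.3, -1.2, -2.6]
width: 8.0
gripper_force: 31.5
```

>>> {"method": "step_arm", "body": {
  "rows": [
    [[0,0,0.01],0],
    [[0,0,0.015],0],
    [[0,0,0.015],0],
    [[0,0,0.01],0],
    [[0,0,0.005],0]
  ]
}}

```text
time_s: 6.82
ee_pos: [535.2, 235.3, 132.1]
tool_rot: [-0.479, -3.101, 0.003]
wrist_force: [-0.1, 0.3, -3.1]
width: 8.0
gripper_force: 31.5
```

>>> {"method": "step_arm", "body": {
  "rows": [
    [[0,0,0.005],0],
    [[0,0,0.005],0],
    [[0,0,0.002],0],
    [[0,0,0.001],0],
    [[0,0,0.001],0]
  ]
}}

```text
time_s: 7.23
ee_pos: [537.1, 236.8, 121.1]
tool_rot: [0.477, 3.104, 0.0]
wrist_force: [-1.0, -0.3, -2.9]
width: 8.4
gripper_force: 31.5
```

```bash
python3 - <<'E'
from cell import observe
o=observe();print(o["ee_pos"],o["wrist_force"],o["ft_torque"],o["width"])
E
```

```text
[537.05814853 236.79983774 121.11816316] [-0.96315874 -0.327257   -2.90269983] [ 0.1240219  -0.04818524  0.08480701] 8.429511024461487
```

>>> {"method": "step_arm", "body": {
  "rows": [
    [[0,0,0.001],0],
    [[0,0,0.001],0],
    [[0,0,0.001],0],
    [[0,0,0.001],0],
    [[0,0,0.001],0]
  ]
}}

```text
time_s: 7.65
ee_pos: [536.7, 236.8, 115.7]
tool_rot: [0.477, 3.105, 0.0]
wrist_force: [-0.2, -0.5, -3.8]
width: 8.3
gripper_force: 31.5
```

>>> {"method": "step_arm", "body": {
  "rows": [
    [[0,0,0.0005],0],
    [[0,0,0.0005],0],
    [[0,0,0.0005],0],
    [[0,0,0.0005],0],
    [[0,0,0],0]
  ]
}}

```text
time_s: 8.07
ee_pos: [536.9, 237.0, 114.0]
tool_rot: [0.477, 3.105, 0.001]
wrist_force: [-1.2, 1.0, -1.8]
width: 8.5
gripper_force: 31.5
```

Contact is starting: the load has dropped from 3.5 N to 1.8 N at z = 114, as predicted.

>>> {"method": "step_arm", "body": {
  "rows": [
    [[0,0,0.0005],0],
    [[0,0,0.0005],0],
    [[0,0,0.0003],0],
    [[0,0,0],0],
    [[0,0,0],0]
  ]
}}

```text
time_s: 8.48
ee_pos: [537.2, 237.2, 113.6]
tool_rot: [0.477, 3.104, 0.001]
wrist_force: [-2.3, 1.9, 6.3]
width: 8.3
gripper_force: 31.4
```

>>> {"method": "step_arm", "body": {
  "rows": [
    [[0,0,0],0],
    [[0,0,0],0],
    [[0,0,0],0],
    [[0,0,0],0],
    [[0,0,0],0]
  ],
  "jaw": -0.5
}}

```text
time_s: 8.9
ee_pos: [536.6, 236.6, 112.2]
tool_rot: [-0.477, -3.105, 0.0]
wrist_force: [-0.2, 0.2, 0.7]
width: 22.2
gripper_force: 0.0
```

>>> {"method": "step_arm", "body": {
  "rows": [
    [[0,0,-0.005],0],
    [[0,0,-0.015],0],
    [[0,0,-0.025],0],
    [[0,0,-0.035],0],
    [[0,0,-0.035],0]
  ]
}}

```text
time_s: 9.32
ee_pos: [535.9, 236.5, 228.1]
tool_rot: [-0.477, -3.103, 0.001]
wrist_force: [0.7, 0.3, -0.2]
width: 22.1
gripper_force: 0.0
```

>>> {"method": "step_arm", "body": {
  "rows": [
    [[-0.0163,-0.0305,0],0],
    [[-0.0163,-0.0305,0],0],
    [[-0.0163,-0.0305,0],0],
    [[-0.0163,-0.0305,0],0],
    [[-0.0163,-0.0305,0],0]
  ],
  "jaw": 1
}}

```text
time_s: 9.73
ee_pos: [568.7, 65.4, 228.0]
tool_rot: [0.476, 3.105, -0.0]
wrist_force: [0.3, 0.1, -0.1]
width: 53.1
gripper_force: 0.0
```

>>> {"method": "step_arm", "body": {
  "rows": [
    [[-0.0163,-0.0305,0],0],
    [[-0.0163,-0.0305,0],0],
    [[-0.0163,-0.0305,0],0],
    [[-0.0163,-0.0305,0],0],
    [[-0.0163,-0.0305,0],0]
  ]
}}

```text
time_s: 10.15
ee_pos: [600.7, -104.9, 227.9]
tool_rot: [0.477, 3.105, -0.0]
wrist_force: [0.6, -0.3, -0.2]
width: 86.2
gripper_force: 0.0
```

>>> {"method": "step_arm", "body": {
  "rows": [
    [[-0.0163,-0.0305,0],0],
    [[-0.0163,-0.0305,0],0],
    [[-0.0163,-0.0305,0],0],
    [[-0.0163,-0.0305,0],0],
    [[-0.0163,-0.0305,0],0]
  ]
}}

```text
time_s: 10.57
ee_pos: [632.6, -274.8, 227.7]
tool_rot: [0.477, 3.105, -0.0]
wrist_force: [0.0, 0.4, 0.8]
width: 88.2
gripper_force: 0.0
```

```bash
python3 - <<'E'
from h import *
t=optics.snapshot("top");s=optics.snapshot("side")
cv2.imwrite("pics/t1.png",t);cv2.imwrite("pics/s1.png",s)
t=cv2.convertScaleAbs(t,alpha=1.5);s=cv2.convertScaleAbs(s,alpha=1.2)
k=5
def crop(n,im,x,y,w,h):
    return cv2.resize(im[y:y+h,x:x+w],None,fx=k,fy=k,interpolation=cv2.INTER_CUBIC)
cv2.imwrite("pics/nest1.png",np.hstack([crop("top",t,110,170,80,84),crop("side",s,202,120,80,84)]))
E
```

```text
(no output)
```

View pics/nest1.png

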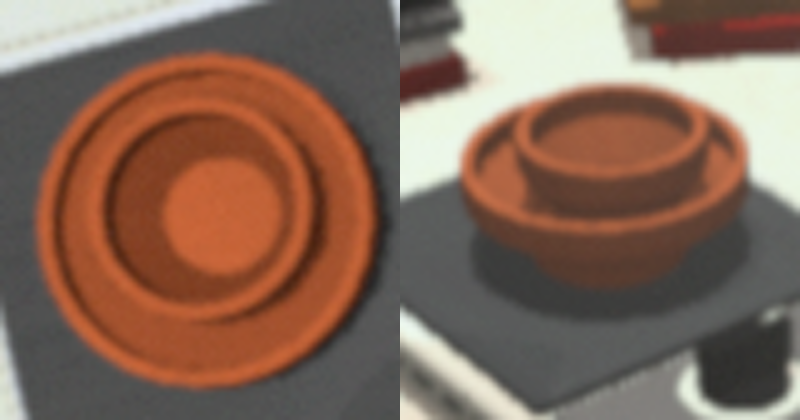

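The medium bowl sits in the large one. In the crop its rim centre is at (205,209), its floor centre at (221,214), and the large rim centre at (206.5,220). I'll check whether it's tilted or off-centre.

```bash
python3 - <<'E'
from h import *
o=lambda u,v:((u+.5)/5-.5+110,(v+.5)/5-.5+170)
print("L rim",ray("top",o(206.5,220),110),"M rim",ray("top",o(205,209),128),"M floor",ray("top",o(221,214),86))
a=np.linspace(0,2*np.pi,73)
def ext(n,x,y,z,R,x0,y0):
    q=(proj(n,np.c_[x+R*np.cos(a),y+R*np.sin(a),0*a+z])-[x0,y0]+.5)*5-.5
    return q.min(0).round(),q.max(0).round()
for nm,x,y,z,R in(("L",521,190.5,110,80),("M",521,190.5,128,53),("Mfl",521,190.5,86,28)):
    print(nm,ext("top",x,y,z,R,110,170),ext("side",x,y,z,R,202,120))
E
```

```text
L rim [520.44248937 190.00132744 110.        ] M rim [524.25743369 185.92327277 128.        ] M floor [525.30356783 189.82862968  86.        ]
L (array([37., 52.]), array([374., 388.])) (array([56., 84.]), array([348., 227.]))
M (array([ 81., 103.]), array([308., 329.])) (array([103.,  78.]), array([298., 172.]))
Mfl (array([161., 166.]), array([277., 280.])) (array([155., 165.]), array([256., 216.]))
```

```bash
cat > fitp.py <<'E'
from h import *
from scipy.ndimage import map_coordinates
from scipy.optimize import differential_evolution
a=np.linspace(0,2*np.pi,120,endpoint=False)
def circ(x,y,z0,tx,ty,R,h):
    P=np.c_[R*np.cos(a),R*np.sin(a),0*a+h]@cv2.Rodrigues(np.array([tx,ty,0.]))[0].T
    return P+[x,y,z0]
def grad(im):
    g=cv2.GaussianBlur(im,(0,0),.8).astype(float)
    return np.sqrt(sum(cv2.Sobel(g[...,c],-1,1,0)**2+cv2.Sobel(g[...,c],-1,0,1)**2 for c in range(3)))
def score(G,n,P,sh):
    q=proj(n,P)+sh;return np.minimum(map_coordinates(G,[q[:,1],q[:,0]],order=1),150).mean()
def shift(G,n,x,y,z0,R,Fi): # camera bias from a bowl known upright (x,y fixed)
    f=lambda s:-(score(G,n,circ(x,y,z0,0,0,R,60),s)+.5*score(G,n,circ(x,y,z0,0,0,R-8,60),s))
    return differential_evolution(f,[(-4,4)]*2,seed=1,tol=1e-6).x
def pose(Gs,shs,x,y,z0,R,Fi,free,views=("top","side")):
    def f(p):
        q=[p[0],p[1],z0+p[4],p[2],p[3]] if free else [p[0],p[1],z0,0,0]
        return -sum(score(Gs[n],n,circ(*q,R,60),shs[n])+score(Gs[n],n,circ(*q,R-8,60),shs[n])+(.7*score(Gs[n],n,circ(*q,Fi,18),shs[n]) if n=="top" else 0) for n in views)
    b=[(x-12,x+12),(y-12,y+12)]+([(-.2,.2)]*2+[(-1,8)] if free else [])
    r=differential_evolution(f,b,seed=1,tol=1e-7,maxiter=300);return r.x.round(3),r.fun
E
python3 - <<'E'
from fitp import *
T0={n:grad(cv2.imread(f"pics/{n}0.png")) for n in("top","side")}
T1={"top":grad(cv2.imread("pics/t1.png")),"side":grad(cv2.imread("pics/s1.png"))}
z={n:np.zeros(2) for n in T0}
for nm,G in(("t0",T0),("t1",T1)):
    print(nm,"L top only",pose(G,z,521,190.5,50,80,38,False,("top",)))
    sh={n:shift(G[n],n,521,190.5,50,80,38) for n in G};print(sh)
print("M0",pose(T0,sh,432,-291,0,53,28,False)); print("S0",pose(T0,sh,632,-272,0,33,18,False))
print("M1 upright",pose(T1,sh,521,190.5,68,53,28,False));print("M1 free",pose(T1,sh,521,190.5,68,53,28,True))
E
```

```text
t0 L top only (array([521.103, 191.474]), np.float64(-253.68074502525886))
{'top': array([-0.34494146, -0.0377159 ]), 'side': array([0.4814307 , 1.70584138])}
t1 L top only (array([520.486, 191.292]), np.float64(-276.7297401588285))
{'top': array([-0.58760927, -0.07310316]), 'side': array([-1.15420149,  1.18175787])}
M0 (array([ 433.32 , -293.147]), np.float64(-574.5695237707841))
S0 (array([ 635.491, -273.659]), np.float64(-586.0037444849769))
M1 upright (array([524.826, 187.973]), np.float64(-528.5461669608054))
M1 free (array([ 5.25124e+02,  1.89468e+02,  2.30000e-02,  1.00000e-03,
       -1.00000e+00]), np.float64(-537.5626461553741))
```

```bash
python3 - <<'E'
from fitp import *
T0={n:grad(cv2.imread(f"pics/{n}0.png")) for n in("top","side")}
T1={"top":grad(cv2.imread("pics/t1.png")),"side":grad(cv2.imread("pics/s1.png"))}
sh={"top":np.zeros(2),"side":np.array([.4,1.4])}
for v in(("top",),("side",),("top","side")):
    print(v,"M0",pose(T0,sh,432,-291,0,53,28,False,v)[0],"S0",pose(T0,sh,632,-272,0,33,18,False,v)[0],"L0",pose(T0,sh,521,190,50,80,38,False,v)[0],"L1",pose(T1,sh,521,190,50,80,38,False,v)[0],"M1",pose(T1,sh,521,190,68,53,28,False,v),pose(T1,sh,521,190,68,53,28,True,v))
k=7;t=cv2.convertScaleAbs(cv2.imread("pics/t1.png"),alpha=1.8);s=cv2.imread("pics/s1.png")
def crop(n,im,x,y,w,h,P):
    c=cv2.resize(im[y:y+h,x:x+w],None,fx=k,fy=k,interpolation=cv2.INTER_CUBIC)
    for p in P:
        q=(proj(n,circ(*p))+sh[n]-[x,y]+.5)*k-.5;cv2.polylines(c,[np.int32(q.round())],1,(255,255,0),1)
    return c
P=[(525,188.5,68,0,0,53,60),(525,188.5,68,0,0,28,18),(521,191.3,50,0,0,80,60)]
cv2.imwrite("pics/ov2.png",np.hstack([crop("top",t,125,183,55,64,P[:2]),crop("side",s,215,132,58,64,P)]))
E
```

```text
('top',) M0 [ 432.234 -291.485] S0 [ 625.527 -260.07 ] L0 [521.103 191.474] L1 [520.486 191.29 ] M1 (array([525.133, 189.843]), np.float64(-281.9819310221693)) (array([ 5.25036e+02,  1.89962e+02, -2.00000e-03,  4.00000e-03,
       -1.00000e+00]), np.float64(-282.1407702336477))
('side',) M0 [ 432.036 -292.074] S0 [ 634.925 -270.426] L0 [520.466 188.304] L1 [517.264 193.868] M1 (array([523.32 , 185.541]), np.float64(-271.2906517036476)) (array([ 5.24179e+02,  1.91470e+02,  3.40000e-02,  3.00000e-03,
       -1.00000e+00]), np.float64(-272.67511904343024))
('top', 'side') M0 [ 432.244 -291.502] S0 [ 634.335 -271.703] L0 [521.043 191.226] L1 [520.216 191.798] M1 (array([524.983, 189.47 ]), np.float64(-539.7858164460192)) (array([ 5.25259e+02,  1.91007e+02,  2.40000e-02, -4.00000e-03,
       -1.00000e+00]), np.float64(-550.8457343765649))
```

View pics/ov2.png

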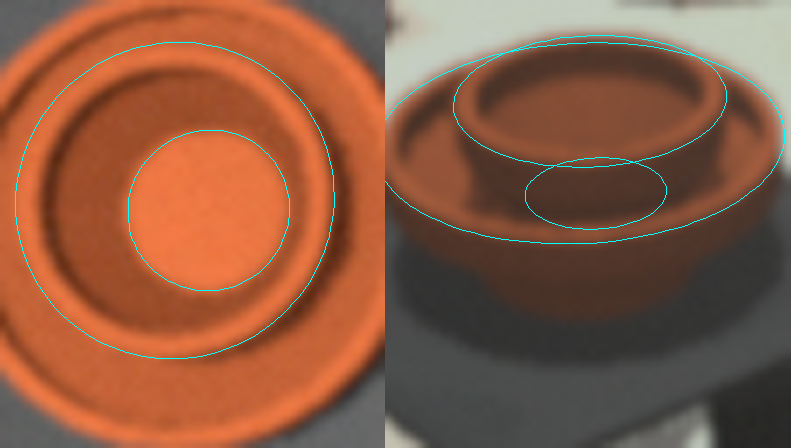

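The floor circle matches at (209,210) in the crop, so the medium bowl is flat and upright. It is about 4.7 mm off the large bowl's centre, along tool -x. I'll regrip it and shift it.

>>> {"method": "step_arm", "body": {
  "rows": [
    [[0.0161,0.0305,0],0],
    [[0.0161,0.0305,0],0],
    [[0.0161,0.0305,0],0],
    [[0.0161,0.0305,0],0],
    [[0.0161,0.0305,0],0]
  ],
  "jaw": -0.5
}}

```text
time_s: 11.08
ee_pos: [600.8, -101.3, 227.6]
tool_rot: [-0.477, -3.105, -0.0]
wrist_force: [0.0, 0.1, -0.3]
width: 57.0
gripper_force: 0.0
```

>>> {"method": "step_arm", "body": {
  "rows": [
    [[0.0161,0.0305,0],0],
    [[0.0161,0.0305,0],0],
    [[0.0161,0.0305,0],0],
    [[0.0161,0.0305,0],0],
    [[0.0161,0.0305,0],0]
  ]
}}

```text
time_s: 11.5
ee_pos: [569.6, 68.4, 227.9]
tool_rot: [0.476, 3.105, 0.0]
wrist_force: [0.9, 0.9, 0.7]
width: 24.0
gripper_force: 0.0
```

>>> {"method": "step_arm", "body": {
  "rows": [
    [[0.0161,0.0305,0],0],
    [[0.0161,0.0305,0],0],
    [[0.0161,0.0305,0],0],
    [[0.0161,0.0305,0],0],
    [[0.0161,0.0305,0],0]
  ]
}}

```text
time_s: 11.92
ee_pos: [538.4, 238.0, 227.9]
tool_rot: [0.476, 3.105, 0.0]
wrist_force: [-0.1, -0.6, -0.2]
width: 21.8
gripper_force: 0.0
```

>>> {"method": "step_arm", "body": {
  "rows": [
    [[0,0,0.03],0],
    [[0,0,0.03],0],
    [[0,0,0.025],0],
    [[0,0,0.015],0],
    [[0,0,0.008],0]
  ]
}}

```text
time_s: 12.33
ee_pos: [537.3, 236.1, 116.9]
tool_rot: [-0.475, -3.101, 0.002]
wrist_force: [0.5, -0.5, 0.6]
width: 22.3
gripper_force: 0.0
```

>>> {"method": "step_arm", "body": {
  "rows": [
    [[0,0,0.003],0],
    [[0,0,0.002],0],
    [[0,0,0.001],0],
    [[0,0,0],0],
    [[0,0,0],0]
  ]
}}

```text
time_s: 12.75
ee_pos: [540.3, 236.0, 114.6]
tool_rot: [0.477, 3.103, 0.001]
wrist_force: [-0.1, 0.6, 0.3]
width: 22.2
gripper_force: 0.0
```

>>> {"method": "step_arm", "body": {
  "rows": [
    [[0,0,0],0],
    [[0,0,0],0],
    [[0,0,0],0],
    [[0,0,0],0],
    [[0,0,0],0]
  ],
  "jaw": -1
}}

```text
time_s: 13.17
ee_pos: [539.8, 235.9, 113.9]
tool_rot: [0.477, 3.105, 0.0]
wrist_force: [-0.5, -0.0, 3.4]
width: 8.0
gripper_force: 30.1
```

```bash
python3 - <<'E'
from cell import observe
o=observe();print(o["ee_pos"],o["tool_rot"],o["wrist_force"],o["ft_torque"],o["width"])
E
```

```text
[539.80522712 235.89783477 113.8945405 ] [4.76934283e-01 3.10454117e+00 2.96552408e-04] [-0.45648735 -0.00733939  3.39499423] [-0.0983903   0.16771861  0.00208592] 7.972107463533015
```

>>> {"method": "step_arm", "body": {
  "rows": [
    [[0,0,-0.001],0],
    [[0,0,-0.002],0],
    [[0,0,-0.001],0],
    [[0,0,0],0],
    [[0,0,0],0]
  ]
}}

```text
time_s: 13.58
ee_pos: [539.2, 235.9, 117.0]
tool_rot: [-0.477, -3.105, 0.0]
wrist_force: [-0.3, -0.4, -4.2]
width: 7.6
gripper_force: 30.2
```

>>> {"method": "step_arm", "body": {
  "rows": [
    [[0.001,0.0001,0],0],
    [[0.001,0.0001,0],0],
    [[0.001,0.0001,0],0],
    [[0.001,0.0001,0],0],
    [[0.0007,0.0001,0],0]
  ]
}}

```text
time_s: 14.0
ee_pos: [535.0, 237.8, 117.3]
tool_rot: [-0.477, -3.105, 0.0]
wrist_force: [-0.0, -0.3, -2.6]
width: 7.4
gripper_force: 30.2
```

>>> {"method": "step_arm", "body": {
  "rows": [
    [[0,0,0.001],0],
    [[0,0,0.001],0],
    [[0,0,0.0005],0],
    [[0,0,0.0005],0],
    [[0,0,0],0]
  ]
}}

```text
time_s: 14.42
ee_pos: [535.2, 237.7, 114.3]
tool_rot: [-0.477, -3.105, 0.0]
wrist_force: [0.9, 0.1, -1.7]
width: 7.7
gripper_force: 30.2
```

```bash
python3 - <<'E'
from cell import observe
o=observe();print(o["ee_pos"],o["tool_rot"],o["wrist_force"],o["ft_torque"],o["width"])
E
```

```text
[535.21726804 237.74757992 114.34052951] [-4.76981035e-01 -3.10510492e+00  5.57187625e-05] [ 0.86178452  0.09215653 -1.70771457] [0.10607318 0.02685627 0.00778725] 7.737823850032793
```

>>> {"method": "step_arm", "body": {
  "rows": [
    [[0,0,0.0005],0],
    [[0,0,0.0005],0],
    [[0,0,0],0],
    [[0,0,0],0],
    [[0,0,0],0]
  ]
}}

```text
time_s: 14.83
ee_pos: [535.4, 238.0, 114.0]
tool_rot: [0.477, 3.105, 0.001]
wrist_force: [-3.1, 1.5, 3.8]
width: 7.7
gripper_force: 30.1
```

>>> {"method": "step_arm", "body": {
  "rows": [
    [[0,0,0],0],
    [[0,0,0],0],
    [[0,0,0],0],
    [[0,0,0],0],
    [[0,0,0],0]
  ],
  "jaw": -0.5
}}

```text
time_s: 15.25
ee_pos: [535.2, 237.7, 113.3]
tool_rot: [-0.477, -3.105, 0.0]
wrist_force: [-0.3, 0.2, -0.2]
width: 22.1
gripper_force: 0.0
```

>>> {"method": "step_arm", "body": {
  "rows": [
    [[0,0,-0.005],0],
    [[0,0,-0.015],0],
    [[0,0,-0.025],0],
    [[0,0,-0.035],0],
    [[0,0,-0.034],0]
  ]
}}

```text
time_s: 15.67
ee_pos: [534.5, 237.6, 228.3]
tool_rot: [-0.477, -3.104, 0.001]
wrist_force: [0.8, 0.5, 0.3]
width: 22.2
gripper_force: 0.0
```

>>> {"method": "step_arm", "body": {
  "rows": [
    [[-0.0166,-0.0305,0],0],
    [[-0.0166,-0.0305,0],0],
    [[-0.0166,-0.0305,0],0],
    [[-0.0166,-0.0305,0],0],
    [[-0.0166,-0.0305,0],0]
  ],
  "jaw": 1
}}

```text
time_s: 16.08
ee_pos: [568.7, 65.9, 228.1]
tool_rot: [0.476, 3.104, 0.0]
wrist_force: [0.1, 0.6, 0.0]
width: 53.3
gripper_force: 0.0
```

>>> {"method": "step_arm", "body": {
  "rows": [
    [[-0.0166,-0.0305,0],0],
    [[-0.0166,-0.0305,0],0],
    [[-0.0166,-0.0305,0],0],
    [[-0.0166,-0.0305,0],0],
    [[-0.0166,-0.0305,0],0]
  ]
}}

```text
time_s: 16.5
ee_pos: [602.1, -104.8, 227.9]
tool_rot: [0.477, 3.105, -0.0]
wrist_force: [0.3, -0.3, 0.2]
width: 86.5
gripper_force: 0.0
```

>>> {"method": "step_arm", "body": {
  "rows": [
    [[-0.0164,-0.0304,0],0],
    [[-0.0164,-0.0304,0],0],
    [[-0.0164,-0.0304,0],0],
    [[-0.0164,-0.0304,0],0],
    [[-0.0164,-0.0304,0],0]
  ]
}}

```text
time_s: 16.92
ee_pos: [634.7, -274.4, 227.8]
tool_rot: [0.477, 3.105, -0.0]
wrist_force: [0.1, 0.3, 0.4]
width: 88.1
gripper_force: 0.0
```

```bash
python3 - <<'E'
from fitp import *
from cell import observe
t=optics.snapshot("top");cv2.imwrite("pics/t2.png",t);s=optics.snapshot("side");cv2.imwrite("pics/s2.png",s)
print(observe()["ee_pos"])
T={"top":grad(t),"side":grad(s)};sh={"top":np.zeros(2),"side":np.array([.4,1.4])}
print("L",pose(T,sh,521,190,50,80,38,False,("top",)));
for v in(("top",),("top","side")):print("M",pose(T,sh,521,190,68,53,28,False,v),pose(T,sh,521,190,68,53,28,True,v))
# floor only
f=lambda p:-score(T["top"],"top",circ(*p,68,0,0,28,18),np.zeros(2))
print("floor",differential_evolution(f,[(511,531),(180,200)],seed=1).x)
E
```

```text
[ 634.3493461  -278.12460568  227.2262997 ]
L (array([520.696, 191.224]), np.float64(-275.6030763181398))
M (array([523.357, 190.498]), np.float64(-282.74137078784906)) (array([ 5.23510e+02,  1.90793e+02,  1.00000e-03, -2.00000e-03,
       -1.00000e+00]), np.float64(-282.81345774601823))
M (array([523.316, 190.29 ]), np.float64(-540.6954589082065)) (array([ 5.23762e+02,  1.91622e+02,  1.90000e-02, -7.00000e-03,
       -1.00000e+00]), np.float64(-550.3229859861376))
floor [523.32810443 190.44016844]
```

The bowl moved 1.8 mm of the 4.7 mm commanded. That fits the grip recentring the wall on the pads, plus a camera bias of about 3 mm along tool x in that region. One more nudge of +2.7 mm from the exact release pose should centre it.

>>> {"method": "step_arm", "body": {
  "rows": [
    [[0.0164,0.0304,0],0],
    [[0.0164,0.0304,0],0],
    [[0.0164,0.0304,0],0],
    [[0.0164,0.0304,0],0],
    [[0.0164,0.0304,0],0]
  ],
  "jaw": -0.5
}}

```text
time_s: 17.43
ee_pos: [601.2, -100.9, 227.6]
tool_rot: [-0.477, -3.105, -0.0]
wrist_force: [0.1, -0.2, 0.2]
width: 56.8
gripper_force: 0.0
```

>>> {"method": "step_arm", "body": {
  "rows": [
    [[0.0166,0.0305,0],0],
    [[0.0166,0.0305,0],0],
    [[0.0166,0.0305,0],0],
    [[0.0166,0.0305,0],0],
    [[0.0166,0.0305,0],0]
  ]
}}

```text
time_s: 17.85
ee_pos: [567.6, 69.6, 227.8]
tool_rot: [0.476, 3.105, 0.0]
wrist_force: [-0.2, 0.8, 0.0]
width: 23.8
gripper_force: 0.0
```

>>> {"method": "step_arm", "body": {
  "rows": [
    [[0.0166,0.0305,0],0],
    [[0.0166,0.0305,0],0],
    [[0.0166,0.0305,0],0],
    [[0.0166,0.0305,0],0],
    [[0.0166,0.0305,0],0]
  ]
}}

```text
time_s: 18.27
ee_pos: [534.0, 239.9, 227.9]
tool_rot: [0.476, 3.105, 0.0]
wrist_force: [-0.2, 0.1, 0.9]
width: 21.9
gripper_force: 0.0
```

>>> {"method": "step_arm", "body": {
  "rows": [
    [[0,0,0.03],0],
    [[0,0,0.03],0],
    [[0,0,0.025],0],
    [[0,0,0.015],0],
    [[0,0,0.008],0]
  ]
}}

```text
time_s: 18.68
ee_pos: [533.0, 238.0, 117.0]
tool_rot: [-0.475, -3.102, 0.002]
wrist_force: [-0.3, -0.7, 0.1]
width: 21.9
gripper_force: 0.0
```

>>> {"method": "step_arm", "body": {
  "rows": [
    [[0,0,0.003],0],
    [[0,0,0.002],0],
    [[0,0,0.001],0],
    [[0,0,0],0],
    [[0,0,0],0]
  ]
}}

```text
time_s: 19.1
ee_pos: [535.9, 237.9, 114.6]
tool_rot: [0.477, 3.103, 0.001]
wrist_force: [0.1, -0.2, 0.6]
width: 22.3
gripper_force: 0.0
```

>>> {"method": "step_arm", "body": {
  "rows": [
    [[0,0,0],0],
    [[0,0,0],0],
    [[0,0,0],0],
    [[0,0,0],0],
    [[0,0,0],0]
  ],
  "jaw": -1
}}

```text
time_s: 19.52
ee_pos: [535.5, 237.8, 113.9]
tool_rot: [0.477, 3.105, 0.0]
wrist_force: [-0.6, 0.4, 3.7]
width: 7.5
gripper_force: 29.7
```

>>> {"method": "step_arm", "body": {
  "rows": [
    [[0,0,-0.001],0],
    [[0,0,-0.002],0],
    [[0.0007,0,0],0],
    [[0.001,0,0],0],
    [[0.001,0,0],0]
  ]
}}

```text
time_s: 19.93
ee_pos: [532.2, 238.5, 115.9]
tool_rot: [-0.477, -3.104, 0.0]
wrist_force: [0.3, -0.0, -2.8]
width: 7.8
gripper_force: 29.7
```

>>> {"method": "step_arm", "body": {
  "rows": [
    [[0,0,0],0],
    [[0,0,0.001],0],
    [[0,0,0.001],0],
    [[0,0,0.0005],0],
    [[0,0,0],0]
  ]
}}

```text
time_s: 20.35
ee_pos: [532.8, 238.7, 114.1]
tool_rot: [0.477, 3.105, 0.0]
wrist_force: [-0.2, 0.8, -0.1]
width: 7.6
gripper_force: 29.7
```

>>> {"method": "step_arm", "body": {
  "rows": [
    [[0,0,0.0005],0],
    [[0,0,0],0],
    [[0,0,0],0],
    [[0,0,0],0],
    [[0,0,0],0]
  ]
}}

```text
time_s: 20.77
ee_pos: [532.8, 238.8, 113.9]
tool_rot: [0.477, 3.105, 0.001]
wrist_force: [-1.8, 1.4, 3.5]
width: 7.6
gripper_force: 29.7
```

>>> {"method": "step_arm", "body": {
  "rows": [
    [[0,0,0],0],
    [[0,0,0],0],
    [[0,0,0],0],
    [[0,0,0],0],
    [[0,0,0],0]
  ],
  "jaw": -0.5
}}

```text
time_s: 21.18
ee_pos: [532.6, 238.4, 113.2]
tool_rot: [-0.477, -3.105, 0.0]
wrist_force: [0.1, 0.7, 0.5]
width: 21.9
gripper_force: 0.0
```

>>> {"method": "step_arm", "body": {
  "rows": [
    [[0,0,-0.005],0],
    [[0,0,-0.015],0],
    [[0,0,-0.025],0],
    [[0,0,-0.035],0],
    [[0,0,-0.034],0]
  ]
}}

```text
time_s: 21.6
ee_pos: [532.0, 238.4, 228.3]
tool_rot: [-0.477, -3.103, 0.001]
wrist_force: [1.4, -0.2, 0.0]
width: 22.1
gripper_force: 0.0
```

>>> {"method": "step_arm", "body": {
  "rows": [
    [[-0.0166,-0.03045,0],0],
    [[-0.0166,-0.03045,0],0],
    [[-0.0166,-0.03045,0],0],
    [[-0.0166,-0.03045,0],0],
    [[-0.0166,-0.03045,0],0]
  ],
  "jaw": 1
}}

```text
time_s: 22.02
ee_pos: [566.2, 67.0, 228.1]
tool_rot: [0.476, 3.104, -0.0]
wrist_force: [0.6, 0.7, 1.0]
width: 53.1
gripper_force: 0.0
```

>>> {"method": "step_arm", "body": {
  "rows": [
    [[-0.0166,-0.03045,0],0],
    [[-0.0166,-0.03045,0],0],
    [[-0.0166,-0.03045,0],0],
    [[-0.0166,-0.03045,0],0],
    [[-0.0166,-0.03045,0],0]
  ]
}}

```text
time_s: 22.43
ee_pos: [599.7, -103.5, 227.9]
tool_rot: [0.477, 3.105, -0.0]
wrist_force: [0.7, -0.7, -0.3]
width: 86.8
gripper_force: 0.0
```

>>> {"method": "step_arm", "body": {
  "rows": [
    [[-0.0166,-0.03045,0],0],
    [[-0.0166,-0.03045,0],0],
    [[-0.0166,-0.03045,0],0],
    [[-0.0166,-0.03045,0],0],
    [[-0.0166,-0.03045,0],0]
  ]
}}

```text
time_s: 22.85
ee_pos: [633.1, -273.6, 227.7]
tool_rot: [0.477, 3.105, -0.0]
wrist_force: [0.6, -0.4, 0.3]
width: 87.8
gripper_force: 0.0
```

>>> {"method": "step_arm", "body": {
  "rows": [
    [[0,0,0.03],0],
    [[0,0,0.03],0],
    [[0,0,0.03],0],
    [[0,0,0.02],0],
    [[0,0,0.01],0]
  ]
}}

```text
time_s: 23.27
ee_pos: [631.2, -270.9, 103.6]
tool_rot: [-0.477, -3.1, -0.004]
wrist_force: [-0.0, 0.6, -0.4]
width: 88.2
gripper_force: 0.0
```

```bash
python3 - <<'E'
from fitp import *
from cell import observe
t=optics.snapshot("top");cv2.imwrite("pics/t3.png",t)
o=observe();print(o["ee_pos"],o["tool_rot"])
T={"top":grad(t)};sh={"top":np.zeros(2)}
print("L",pose(T,sh,521,190,50,80,38,False,("top",)),"M",pose(T,sh,521,190,68,53,28,False,("top",)),pose(T,sh,521,190,68,53,28,True,("top",)))
E
```

```text
[ 630.97672714 -270.6736922   102.96186758] [-0.47633117 -3.09935115 -0.00410518]
L (array([521.043, 191.091]), np.float64(-274.40582435301576)) M (array([520.978, 191.564]), np.float64(-283.60778228018745)) (array([ 5.21133e+02,  1.91672e+02, -3.00000e-03, -2.00000e-03,
       -1.00000e+00]), np.float64(-283.7116456983062))
```

The medium bowl is now within 0.5 mm of centre and flat. Next is the small bowl.

>>> {"method": "step_arm", "body": {
  "rows": [
    [[0,0,0.02],0],
    [[0,0,0.018],0],
    [[0,0,0.012],0],
    [[0,0,0.008],0],
    [[0,0,0.004],0]
  ]
}}

```text
time_s: 23.73
ee_pos: [633.1, -271.8, 45.1]
tool_rot: [-0.477, -3.105, -0.0]
wrist_force: [-0.4, 0.8, 0.3]
width: 88.0
gripper_force: 0.0
```

>>> {"method": "step_arm", "body": {
  "rows": [
    [[0,0,0],0],
    [[0,0,0],0],
    [[0,0,0],0],
    [[0,0,0],0],
    [[0,0,0],0]
  ],
  "jaw": -1
}}

```text
time_s: 24.15
ee_pos: [633.8, -272.3, 46.7]
tool_rot: [0.477, 3.103, -0.001]
wrist_force: [0.1, 0.3, 3.1]
width: 64.9
gripper_force: 30.0
```

>>> {"method": "step_arm", "body": {
  "rows": [
    [[0,0,0],0],
    [[0,0,0],0],
    [[0,0,0],0],
    [[0,0,0],0],
    [[0,0,0],0]
  ]
}}

```text
time_s: 24.57
ee_pos: [633.8, -272.3, 46.7]
tool_rot: [0.477, 3.103, -0.001]
wrist_force: [-0.1, 0.5, 5.7]
width: 64.7
gripper_force: 30.0
```

>>> {"method": "step_arm", "body": {
  "rows": [
    [[0,0,-0.005],0],
    [[0,0,-0.015],0],
    [[0,0,-0.025],0],
    [[0,0,-0.035],0],
    [[0,0,-0.035],0]
  ]
}}

```text
time_s: 24.98
ee_pos: [632.1, -271.2, 161.1]
tool_rot: [-0.477, -3.102, -0.002]
wrist_force: [1.1, -0.8, -0.3]
width: 65.2
gripper_force: 30.0
```

>>> {"method": "step_arm", "body": {
  "rows": [
    [[0,0,-0.03],0],
    [[0,0,-0.015],0],
    [[0,0,-0.005],0],
    [[0.008,0.013,0],0],
    [[0.013,0.021,0],0]
  ]
}}

```text
time_s: 25.4
ee_pos: [622.8, -234.6, 210.3]
tool_rot: [0.481, 3.104, -0.001]
wrist_force: [-0.1, 1.4, -2.2]
width: 64.9
gripper_force: 30.0
```

>>> {"method": "step_arm", "body": {
  "rows": [
    [[0.0173,0.0283,0],0],
    [[0.0173,0.0283,0],0],
    [[0.0173,0.0283,0],0],
    [[0.0173,0.0283,0],0],
    [[0.0173,0.0283,0],0]
  ]
}}

```text
time_s: 25.82
ee_pos: [581.6, -70.5, 209.3]
tool_rot: [-0.477, -3.103, -0.001]
wrist_force: [0.4, 0.5, -0.9]
width: 65.0
gripper_force: 30.0
```

>>> {"method": "step_arm", "body": {
  "rows": [
    [[0.0173,0.0283,0],0],
    [[0.0173,0.0283,0],0],
    [[0.0173,0.0283,0],0],
    [[0.0173,0.0283,0],0],
    [[0.0173,0.0283,0],0]
  ]
}}

```text
time_s: 26.23
ee_pos: [541.6, 90.2, 209.5]
tool_rot: [-0.477, -3.103, 0.0]
wrist_force: [-0.2, 0.4, -2.1]
width: 65.2
gripper_force: 30.0
```

>>> {"method": "step_arm", "body": {
  "rows": [
    [[0.0173,0.0283,0],0],
    [[0.0173,0.0283,0],0],
    [[0.011,0.019,0],0],
    [[0.0065,0.011,0],0],
    [[0.0031,0.0044,0],0]
  ]
}}

```text
time_s: 26.65
ee_pos: [516.6, 193.6, 209.7]
tool_rot: [-0.473, -3.104, 0.001]
wrist_force: [-0.2, -0.5, -1.1]
width: 65.4
gripper_force: 30.0
```

>>> {"method": "step_arm", "body": {
  "rows": [
    [[0,0,0.005],0],
    [[0,0,0.01],0],
    [[0,0,0.012],0],
    [[0,0,0.012],0],
    [[0,0,0.01],0]
  ]
}}

```text
time_s: 27.07
ee_pos: [517.3, 190.9, 159.1]
tool_rot: [-0.479, -3.103, 0.001]
wrist_force: [-0.4, -0.9, -1.0]
width: 65.3
gripper_force: 30.0
```

>>> {"method": "step_arm", "body": {
  "rows": [
    [[0,0,0.008],0],
    [[0,0,0.006],0],
    [[0,0,0.005],0],
    [[0,0,0.003],0],
    [[0,0,0.002],0]
  ]
}}

```text
time_s: 27.48
ee_pos: [517.9, 192.1, 137.1]
tool_rot: [-0.477, -3.105, 0.0]
wrist_force: [0.2, -0.7, -1.6]
width: 64.9
gripper_force: 30.0
```

>>> {"method": "step_arm", "body": {
  "rows": [
    [[0,0,0.001],0],
    [[0,0,0.001],0],
    [[0,0,0.0005],0],
    [[0,0,0.0005],0],
    [[0,0,0.0005],0]
  ]
}}

```text
time_s: 27.9
ee_pos: [518.0, 192.2, 134.2]
tool_rot: [0.477, 3.105, 0.0]
wrist_force: [0.4, -0.3, -0.7]
width: 64.8
gripper_force: 30.0
```

>>> {"method": "step_arm", "body": {
  "rows": [
    [[0,0,0.0005],0],
    [[0,0,0.0005],0],
    [[0,0,0],0],
    [[0,0,0],0],
    [[0,0,0],0]
  ]
}}

```text
time_s: 28.32
ee_pos: [517.8, 192.1, 132.9]
tool_rot: [0.477, 3.105, 0.0]
wrist_force: [-0.2, 0.0, -1.3]
width: 65.0
gripper_force: 30.0
```

>>> {"method": "step_arm", "body": {
  "rows": [
    [[0,0,0.0005],0],
    [[0,0,0.0005],0],
    [[0,0,0],0],
    [[0,0,0],0],
    [[0,0,0],0]
  ]
}}

```text
time_s: 28.73
ee_pos: [518.0, 192.1, 132.7]
tool_rot: [0.477, 3.105, -0.0]
wrist_force: [-3.2, -1.1, 5.9]
width: 65.2
gripper_force: 30.0
```

>>> {"method": "step_arm", "body": {
  "rows": [
    [[0,0,0],0],
    [[0,0,0],0],
    [[0,0,0],0],
    [[0,0,0],0],
    [[0,0,0],0]
  ],
  "jaw": 0.9
}}

```text
time_s: 29.15
ee_pos: [517.8, 192.1, 131.7]
tool_rot: [-0.477, -3.105, 0.0]
wrist_force: [-0.1, 0.2, -0.2]
width: 83.9
gripper_force: 0.0
```

>>> {"method": "step_arm", "body": {
  "rows": [
    [[0,0,-0.005],0],
    [[0,0,-0.015],0],
    [[0,0,-0.025],0],
    [[0,0,-0.03],0],
    [[0,0,-0.025],0]
  ]
}}

```text
time_s: 29.57
ee_pos: [517.9, 192.1, 233.8]
tool_rot: [0.477, 3.105, 0.0]
wrist_force: [1.3, -1.0, 0.3]
width: 83.6
gripper_force: 0.0
```

>>> {"method": "step_arm", "body": {
  "rows": [
    [[-0.0185,-0.0248,0],0],
    [[-0.0185,-0.0248,0],0],
    [[-0.0185,-0.0248,0],0],
    [[-0.0185,-0.0248,0],0],
    [[-0.0185,-0.0248,0],0]
  ]
}}

```text
time_s: 29.98
ee_pos: [569.2, 44.8, 232.5]
tool_rot: [0.476, 3.105, 0.0]
wrist_force: [0.6, 0.5, 0.4]
width: 83.7
gripper_force: 0.0
```

>>> {"method": "step_arm", "body": {
  "rows": [
    [[-0.0185,-0.0248,0],0],
    [[-0.0185,-0.0248,0],0],
    [[-0.0185,-0.0248,0],0],
    [[-0.0185,-0.0248,0],0],
    [[-0.0185,-0.0248,0],0]
  ]
}}

```text
time_s: 30.4
ee_pos: [620.2, -101.5, 232.3]
tool_rot: [0.477, 3.105, -0.0]
wrist_force: [0.2, -0.7, 0.6]
width: 83.4
gripper_force: 0.0
```

```bash
python3 - <<'E'
from fitp import *
from cell import observe
t=optics.snapshot("top");cv2.imwrite("pics/t4.png",t);s=optics.snapshot("side");cv2.imwrite("pics/s4.png",s)
o=observe();print(o["ee_pos"],o["tool_rot"],o["joint_positions"])
T={"top":grad(t)};sh={"top":np.zeros(2)}
for nm,z,R,F in(("L",50,80,38),("M",68,53,28),("S",86,33,18)):
    print(nm,pose(T,sh,521,190,z,R,F,False,("top",)))
t=cv2.convertScaleAbs(t,alpha=1.6);k=5
c=lambda im,x,y:cv2.resize(im[y:y+84,x:x+80],None,fx=k,fy=k,interpolation=cv2.INTER_CUBIC)
cv2.imwrite("pics/nest2.png",np.hstack([c(t,110,170),c(s,202,112)]))
E
```

```text
[ 620.72958735 -104.47151507  232.046777  ] [ 4.83495713e-01  3.10316069e+00 -2.32254698e-03] [-3.54365206e-01  3.04745206e-01  1.46990799e+00 -1.27979550e-03
  1.36567494e+00 -1.61577213e+00]
L (array([521.152, 191.476]), np.float64(-280.24488765462536))
M (array([518.128, 183.282]), np.float64(-269.19179136144606))
S (array([516.945, 190.172]), np.float64(-325.7687071969651))
```

View pics/nest2.png

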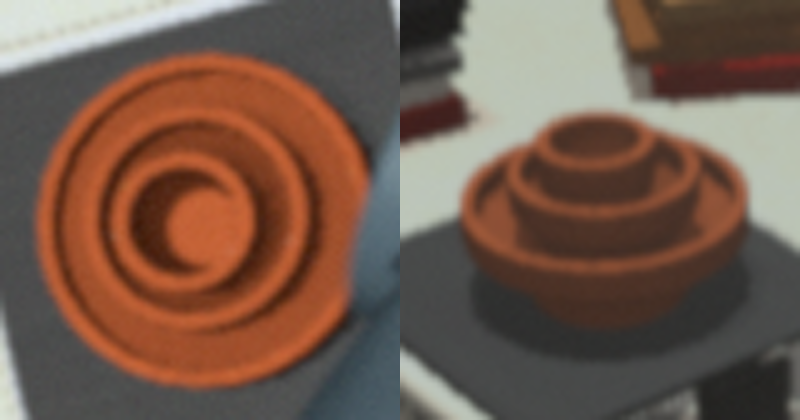

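The small bowl sits in the middle one. In the crop its rim centre is at (183,223), against (200,217) for the medium rim, so it looks upright but a few mm off. I'll fit the rims only.

```bash
python3 - <<'E'
from fitp import *
G=grad(cv2.imread("pics/t4.png"))
def rim(z,R,fl=None,z2=0):
    def f(p): return -(score(G,"top",circ(*p,z,0,0,R,60),np.zeros(2))+score(G,"top",circ(*p,z,0,0,R-8,60),np.zeros(2)))
    return differential_evolution(f,[(514,528),(184,198)],seed=1,tol=1e-7).x
print("L",rim(50,80),"M",rim(68,53),"S",rim(86,33))
f=lambda p:-score(G,"top",circ(*p,86,0,0,18,18),np.zeros(2))
print("Sfloor",differential_evolution(f,[(511,528),(184,198)],seed=1).x)
o=lambda u,v:((u+.5)/5-.5+110,(v+.5)/5-.5+170)
print(ray("top",o(183.5,223),146),ray("top",o(200,217),128))
E
```

```text
L [521.14782489 191.59827776] M [521.13293431 192.18301707] S [517.3028214  191.06265247]
Sfloor [517.12179869 189.80714313]
[516.15781177 190.39176559 146.        ] [520.45082508 188.06587702 128.        ]
```

The small bowl is about 4 mm off-centre. I'll regrip it at the same pose and shift it the same way.

>>> {"method": "step_arm", "body": {
  "rows": [
    [[0.0185,0.0248,0],0],
    [[0.0185,0.0248,0],0],
    [[0.0185,0.0248,0],0],
    [[0.0185,0.0248,0],0],
    [[0.0185,0.0248,0],0]
  ]
}}

```text
time_s: 30.92
ee_pos: [567.8, 48.0, 232.1]
tool_rot: [-0.477, -3.105, -0.0]
wrist_force: [0.2, -0.0, -0.1]
width: 83.8
gripper_force: 0.0
```

>>> {"method": "step_arm", "body": {
  "rows": [
    [[0.0185,0.0248,0],0],
    [[0.0185,0.0248,0],0],
    [[0.0185,0.0248,0],0],
    [[0.0185,0.0248,0],0],
    [[0.0185,0.0248,0],0]
  ]
}}

```text
time_s: 31.33
ee_pos: [516.5, 194.1, 232.3]
tool_rot: [0.476, 3.105, 0.001]
wrist_force: [-0.2, 0.1, 0.1]
width: 83.6
gripper_force: 0.0
```

>>> {"method": "step_arm", "body": {
  "rows": [
    [[0,0,0],0],
    [[0,0,0.025],0],
    [[0,0,0.03],0],
    [[0,0,0.025],0],
    [[0,0,0.012],0]
  ]
}}

```text
time_s: 31.75
ee_pos: [515.5, 192.1, 136.9]
tool_rot: [-0.475, -3.101, 0.002]
wrist_force: [-0.2, -0.0, -0.0]
width: 84.0
gripper_force: 0.0
```

>>> {"method": "step_arm", "body": {
  "rows": [
    [[0,0,0.005],0],
    [[0,0,0.003],0],
    [[0,0,0],0],
    [[0,0,0],0],
    [[0,0,0],0]
  ]
}}

```text
time_s: 32.17
ee_pos: [518.9, 192.2, 133.4]
tool_rot: [0.477, 3.103, 0.001]
wrist_force: [0.1, 0.4, 0.2]
width: 83.6
gripper_force: 0.0
```

>>> {"method": "step_arm", "body": {
  "rows": [
    [[0,0,0],0],
    [[0,0,0],0],
    [[0,0,0],0],
    [[0,0,0],0],
    [[0,0,0],0]
  ],
  "jaw": -1
}}

```text
time_s: 32.58
ee_pos: [518.1, 192.1, 132.5]
tool_rot: [0.477, 3.104, 0.0]
wrist_force: [-1.5, 0.1, 3.3]
width: 65.2
gripper_force: 30.0
```

>>> {"method": "step_arm", "body": {
  "rows": [
    [[0,0,-0.001],0],
    [[0,0,-0.002],0],
    [[-0.001,0.0006,0],0],
    [[-0.0014,0.0006,0],0],
    [[-0.001,0.0006,0],0]
  ]
}}

```text
time_s: 33.0
ee_pos: [521.7, 192.8, 134.7]
tool_rot: [-0.477, -3.105, 0.0]
wrist_force: [1.1, 0.3, -0.7]
width: 64.9
gripper_force: 30.0
```

>>> {"method": "step_arm", "body": {
  "rows": [
    [[0,0,0],0],
    [[0,0,0.001],0],
    [[0,0,0.001],0],
    [[0,0,0.0005],0],
    [[0,0,0],0]
  ]
}}

```text
time_s: 33.42
ee_pos: [521.5, 192.8, 132.5]
tool_rot: [-0.477, -3.105, 0.0]
wrist_force: [-1.1, 0.1, 1.6]
width: 65.2
gripper_force: 30.0
```

>>> {"method": "step_arm", "body": {
  "rows": [
    [[0,0,0.0005],0],
    [[0,0,0],0],
    [[0,0,0],0],
    [[0,0,0],0],
    [[0,0,0],0]
  ]
}}

```text
time_s: 33.83
ee_pos: [521.6, 192.8, 132.5]
tool_rot: [0.477, 3.105, -0.0]
wrist_force: [-3.4, -0.7, 6.0]
width: 65.1
gripper_force: 30.0
```

>>> {"method": "step_arm", "body": {
  "rows": [
    [[0,0,0],0],
    [[0,0,0],0],
    [[0,0,0],0],
    [[0,0,0],0],
    [[0,0,0],0]
  ],
  "jaw": 0.9
}}

```text
time_s: 34.25
ee_pos: [521.6, 192.8, 131.7]
tool_rot: [-0.477, -3.105, -0.0]
wrist_force: [0.6, -0.1, -0.7]
width: 83.7
gripper_force: 0.0
```

>>> {"method": "step_arm", "body": {
  "rows": [
    [[0,0,-0.005],0],
    [[0,0,-0.015],0],
    [[0,0,-0.025],0],
    [[0,0,-0.03],0],
    [[0,0,-0.025],0]
  ]
}}

```text
time_s: 34.67
ee_pos: [521.7, 192.9, 233.8]
tool_rot: [0.477, 3.105, 0.0]
wrist_force: [1.3, -0.1, 0.2]
width: 83.4
gripper_force: 0.0
```

>>> {"method": "step_arm", "body": {
  "rows": [
    [[-0.0185,-0.0248,0],0],
    [[-0.0185,-0.0248,0],0],
    [[-0.0185,-0.0248,0],0],
    [[-0.0185,-0.0248,0],0],
    [[-0.0185,-0.0248,0],0]
  ]
}}

```text
time_s: 35.08
ee_pos: [573.0, 45.5, 232.5]
tool_rot: [0.476, 3.104, 0.0]
wrist_force: [-0.2, -0.2, -0.2]
width: 83.9
gripper_force: 0.0
```

>>> {"method": "step_arm", "body": {
  "rows": [
    [[-0.0185,-0.0248,0],0],
    [[-0.0185,-0.0248,0],0],
    [[-0.0185,-0.0248,0],0],
    [[-0.0185,-0.0248,0],0],
    [[-0.0185,-0.0248,0],0]
  ]
}}

```text
time_s: 35.5
ee_pos: [624.0, -100.8, 232.3]
tool_rot: [0.477, 3.105, 0.0]
wrist_force: [0.5, -0.3, -0.1]
width: 83.8
gripper_force: 0.0
```

```bash
python3 - <<'E'
from fitp import *
from cell import observe
t=optics.snapshot("top");cv2.imwrite("pics/t5.png",t);s=optics.snapshot("side");cv2.imwrite("pics/s5.png",s)
print(observe()["time_s"])
G=grad(t)
def rim(z,R):
    def f(p): return -(score(G,"top",circ(*p,z,0,0,R,60),np.zeros(2))+score(G,"top",circ(*p,z,0,0,R-8,60),np.zeros(2)))
    return differential_evolution(f,[(514,528),(184,198)],seed=1,tol=1e-7).x
print("L",rim(50,80),"M",rim(68,53),"S",rim(86,33))
f=lambda p:-score(G,"top",circ(*p,86,0,0,18,18),np.zeros(2))
print("Sfloor",differential_evolution(f,[(511,528),(184,198)],seed=1).x)
# side: rims height check (upright model)
Gs=grad(s)
for nm,z,R in(("L",50,80),("M",68,53),("S",86,33)):
    f=lambda p:-(score(Gs,"side",circ(521,191.5,z,0,0,R,60),p)+score(Gs,"side",circ(521,191.5,z,0,0,R-8,60),p))
    print(nm,"side px shift",differential_evolution(f,[(-5,5)]*2,seed=1).x)
E
```

```text
35.6
L [521.15265067 191.60688483] M [521.01881548 192.12152111] S [520.57269981 191.35292575]
Sfloor [520.26262732 190.2817475 ]
L side px shift [ 0.19816967 -0.848153  ]
M side px shift [0.34245408 0.04362661]
S side px shift [0.13954885 0.52686968]
```

All three bowls are nested within about 1 mm. Next is the knob.

>>> {"method": "step_arm", "body": {
  "rows": [
    [[0.0232,0.0177,0],0],
    [[0.0232,0.0177,0],0],
    [[0.0232,0.0177,0],0],
    [[0.0232,0.0177,0],0],
    [[0.0234,0.0176,0],0]
  ]
}}

```text
time_s: 36.02
ee_pos: [538.1, 21.5, 232.0]
tool_rot: [-0.477, -3.105, -0.001]
wrist_force: [0.6, -0.4, -0.1]
width: 83.5
gripper_force: 0.0
```

>>> {"method": "step_arm", "body": {
  "rows": [
    [[0,0,0.012],-0.12],
    [[0,0,0.015],-0.12],
    [[0,0,0.015],-0.12],
    [[0,0,0.015],-0.12],
    [[0,0,0.01],-0.12]
  ],
  "jaw": 0
}}

```text
time_s: 36.43
ee_pos: [538.3, 21.0, 163.8]
tool_rot: [0.472, -3.105, -0.001]
wrist_force: [0.1, 0.8, -0.9]
width: 52.2
gripper_force: 0.0
```

>>> {"method": "step_arm", "body": {
  "rows": [
    [[0,0,0.01],0],
    [[0,0,0.01],0],
    [[0,0,0.005],0],
    [[0,0,0],0],
    [[0,0,0],0]
  ]
}}

```text
time_s: 36.85
ee_pos: [539.4, 20.0, 140.0]
tool_rot: [0.46, -3.108, -0.0]
wrist_force: [-0.4, -0.6, -0.3]
width: 43.9
gripper_force: 0.0
```

```bash
python3 - <<'E'
from cell import observe
import cv2,numpy as np
o=observe();R=cv2.Rodrigues(o["tool_rot"])[0];print(o["ee_pos"],"x_t",R[:,0],"yaw y",np.degrees(np.arctan2(R[1,1],R[0,1])),o["joint_positions"][5])
E
```

```text
[539.35929493  20.01518237 139.97137375] x_t [-9.57182170e-01 -2.89486232e-01  1.19297952e-04] yaw y 106.82719938698465 -2.0474641540797873
```

>>> {"method": "step_arm", "body": {
  "rows": [
    [[0,0,0.02],0],
    [[0,0,0.02],0],
    [[0,0,0.015],0],
    [[0,0,0.01],0],
    [[0,0,0.004],0]
  ]
}}

```text
time_s: 37.27
ee_pos: [538.8, 20.0, 70.0]
tool_rot: [0.461, -3.106, -0.001]
wrist_force: [-0.4, -0.3, 0.3]
width: 44.1
gripper_force: 0.0
```

>>> {"method": "step_arm", "body": {
  "rows": [
    [[0,0,0],0],
    [[0,0,0],0],
    [[0,0,0],0],
    [[0,0,0],0],
    [[0,0,0],0]
  ],
  "jaw": -1
}}

```text
time_s: 37.68
ee_pos: [539.8, 21.1, 72.0]
tool_rot: [-0.461, 3.106, 0.003]
wrist_force: [-0.9, 4.5, 2.9]
width: 15.6
gripper_force: 30.0
```

```bash
python3 - <<'E'
from cell import observe
o=observe();print(o["ee_pos"],o["wrist_force"],o["ft_torque"],o["width"])
E
```

```text
[539.79773716  21.08362589  71.97717956] [-0.8791398   4.50740091  2.89570032] [ 0.81040367  0.21195941 -0.04114992] 15.57175749531239
```

The knob is gripped at 15.6 mm opening, pulled slightly towards +y. I'll relax that, then turn.

>>> {"method": "step_arm", "body": {
  "rows": [
    [[0,0.0012,0],0],
    [[0,0,0],0.06],
    [[0,0,0],0.1],
    [[0,0,0],0.12],
    [[0,0,0],0.12]
  ]
}}

```text
time_s: 38.1
ee_pos: [539.8, 20.7, 72.0]
tool_rot: [0.173, 3.135, -0.001]
wrist_force: [0.2, -1.1, 3.3]
width: 15.7
gripper_force: 30.0
```

>>> {"method": "step_arm", "body": {
  "rows": [
    [[0,0,0],0.12],
    [[0,0,0],0.12],
    [[0,0,0],0.12],
    [[0,0,0],0.12],
    [[0,0,0],0.1]
  ]
}}

```text
time_s: 38.52
ee_pos: [539.6, 20.2, 72.0]
tool_rot: [1.062, 2.955, -0.002]
wrist_force: [-1.6, -3.0, 4.8]
width: 15.5
gripper_force: 30.0
```

>>> {"method": "step_arm", "body": {
  "rows": [
    [[0,0,0],0.1],
    [[0,0,0],0.06],
    [[0,0,0],0.04],
    [[0,0,0],0],
    [[0,0,0],0]
  ]
}}

```text
time_s: 38.93
ee_pos: [539.5, 20.0, 72.0]
tool_rot: [1.342, 2.838, -0.002]
wrist_force: [-2.9, -3.7, 5.6]
width: 15.6
gripper_force: 30.0
```

```bash
python3 - <<'E'
from cell import observe
import cv2,numpy as np
o=observe();R=cv2.Rodrigues(o["tool_rot"])[0];print(o["ee_pos"],"yaw y",np.degrees(np.arctan2(R[1,1],R[0,1])),o["wrist_force"],o["ft_torque"],o["width"])
E
```

```text
[539.49664903  20.0112114   71.95128183] yaw y 39.374973948879806 [-2.85359158 -3.73810203  5.60194132] [-0.70576691  0.4439713   0.02890629] 15.600624454847523
```

>>> {"method": "step_arm", "body": {
  "rows": [
    [[0,0,0],0.03],
    [[0,0,0],0.03],
    [[0,0,0],0.02],
    [[0,0,0],0],
    [[0,0,0],0]
  ]
}}

```text
time_s: 39.35
ee_pos: [539.5, 20.0, 71.9]
tool_rot: [1.452, 2.783, -0.003]
wrist_force: [-2.3, -5.2, 6.0]
width: 15.9
gripper_force: 30.0
```

```bash
python3 - <<'E'
from cell import observe
import cv2,numpy as np
o=observe();R=cv2.Rodrigues(o["tool_rot"])[0];print(o["ee_pos"],"yaw y",np.degrees(np.arctan2(R[1,1],R[0,1])),o["wrist_force"],o["ft_torque"],o["width"])
E
```

```text
[539.49712718  19.97962987  71.94906638] yaw y 34.89096683110732 [-2.34576963 -5.21393524  6.04542635] [-0.76863628  0.36719172  0.77423897] 15.877562643273858
```

The torque jumped to 0.77 N m, so the knob is at its stop. I'll release it and retreat upwards.

>>> {"method": "step_arm", "body": {
  "rows": [
    [[0,0,0],0],
    [[0,0,0],0],
    [[0,0,0],0],
    [[0,0,0],0],
    [[0,0,0],0]
  ],
  "jaw": 1
}}

```text
time_s: 39.77
ee_pos: [539.0, 21.3, 70.8]
tool_rot: [-1.457, -2.783, -0.001]
wrist_force: [0.8, -1.2, -0.2]
width: 47.4
gripper_force: 0.3
```

>>> {"method": "step_arm", "body": {
  "rows": [
    [[0,0,0],0],
    [[0,0,0],0],
    [[0,0,0],0],
    [[0,0,0],0],
    [[0,0,0],0]
  ]
}}

```text
time_s: 40.18
ee_pos: [538.9, 21.2, 70.8]
tool_rot: [-1.457, -2.783, -0.0]
wrist_force: [-0.4, 0.3, -0.5]
width: 80.8
gripper_force: 0.0
```

>>> {"method": "step_arm", "body": {
  "rows": [
    [[0,0,-0.01],0],
    [[0,0,-0.02],0],
    [[0,0,-0.03],0],
    [[0,0,-0.035],0],
    [[0,0,-0.035],0]
  ]
}}

```text
time_s: 40.6
ee_pos: [538.3, 21.3, 202.6]
tool_rot: [-1.457, -2.782, 0.0]
wrist_force: [0.2, -0.2, 0.1]
width: 88.3
gripper_force: 0.0
```

>>> {"method": "step_arm", "body": {
  "rows": [
    [[0,0,-0.03],0],
    [[0.02,-0.02,0],0],
    [[0.03,-0.025,0],0],
    [[0.03,-0.025,0],0],
    [[0.03,-0.025,0],0]
  ]
}}

```text
time_s: 41.02
ee_pos: [396.7, 57.7, 231.4]
tool_rot: [1.458, 2.782, 0.0]
wrist_force: [-0.1, 0.7, 1.4]
width: 88.0
gripper_force: 0.0
```

```bash
python3 - <<'E'
from fitp import *
from cell import observe
t=optics.snapshot("top");s=optics.snapshot("side");cv2.imwrite("pics/t6.png",t);cv2.imwrite("pics/s6.png",s)
o=observe();print(o["ee_pos"],o["time_s"])
t0=cv2.imread("pics/top0.png").astype(int);s0=cv2.imread("pics/side0.png").astype(int)
for n,a,b in(("top",t0,t),("side",s0,s)):
    u,v=proj(n,[[539.4,19.8,90]])[0].astype(int);d=abs(a-b.astype(int)).max(2)
    print(n,(u,v),"knob patch diff",d[v-14:v+14,u-14:u+14].mean(),d[v-14:v+14,u-14:u+14].max())
    for nm,p in(("tablet",(513,-440,20)),("jar",(665,-410,90))):
        u,v=proj(n,[p])[0].astype(int);print(nm,d[v-10:v+10,u-10:u+10].mean())
G=grad(t)
def rim(z,R):
    def f(p): return -(score(G,"top",circ(*p,z,0,0,R,60),np.zeros(2))+score(G,"top",circ(*p,z,0,0,R-8,60),np.zeros(2)))
    return differential_evolution(f,[(514,528),(184,198)],seed=1,tol=1e-7).x
print("L",rim(50,80),"M",rim(68,53),"S",rim(86,33))
E
```

```text
[393.303537    59.04317111 230.54971221] 41.1167
top (np.int64(223), np.int64(208)) knob patch diff 6.238520408163265 31
tablet 7.9975
jar 8.7
side (np.int64(270), np.int64(186)) knob patch diff 2.3839285714285716 29
tablet 0.9175
jar 0.8925
L [521.19509571 191.32897991] M [520.85648272 191.79072734] S [520.57226335 191.37033429]
```

```bash
python3 -c "
from cell import order;print(order.close_job())"
```

```text
the job is handed in; nothing more can be done
None
```

The job is handed in at about 41 s: the three bowls are nested upright within about 1 mm of centre, the start knob was turned to its stop and sprang back, and the jar and tablet did not move.

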